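# Heft the look-alike canisters and put the heaviest on the balance

## Robot

A 6-joint arm with a two-finger parallel gripper is mounted at the origin on the work surface. World frame = base frame: x ahead of the robot, y to its left, z up, the work surface at z = 0. Lengths are in m, angles in rad, forces in N, time in s.
With the tool pointing down it reaches from about 0.35 to 0.925 m from the base axis. Payload 6.4 kg.
Tool frame: the origin (TCP) lies on the centre line of the jaws, within the pads' length; the fingertips stand 22 mm ahead of it and the grasp point (between the pads) lies 3 mm ahead of it; z points along the fingers, y is the direction in which the jaws open and shut (so a half turn about z gives the same grasp; the last joint's range is limited). The gripper opens to 94 mm and grips with 3 to 60 N. Pads are 16 mm wide; open, the fingers measure 119 mm over their backs; the gripper's body (75 mm by 177 mm) begins 78 mm behind the grasp point.
Start: joints at [1.04, 0.245, 1.558, -0, 1.339, -0.174], TCP at [0.227, 0.609, 0.227] pointing down, gripper open.
Joint ranges: [-3.13, 3.13], [-1.02, 2.26], [0.13, 2.54], [-0.95, 4.09], [0.21, 2.88], [-2.74, 2.74]. Speed limits (rad/s): [2.57, 2.57, 3.14, 3.14, 3.14, 3.14].

## Interface

Orientations are given as a unit quaternion [x, y, z, w].
In Python, from cell import state, optics, ticket, look_for, masks_of gives the robot as it stands.
- The arm moves only by the tool apply_moves, never from a script. Its argument "motion" is a list of rows, each a list of 3 entries, a list of its own where there are three numbers: the turn, a rotation vector about the tool's x, y, z in degrees, then the shift along the tool's x, y, z in cm, then the gripper command: -1 is fully open, 1 is shut, values between are in proportion. In form: [[[ax, ay, az], [tx, ty, tz], gripper], ...]. A call has 1 to 20 rows; each row is the pose to reach, as a shift and turn from the pose commanded when the call began, along the tool's axes at that moment; what a row does not reach only later rows make up. A row lasts 1/10 s, in which the tool goes at most 50 mm and 8.59 degrees, less where a joint would pass 70% of its speed; a pose out of reach is approached as far as the arm can. A call with a gripper value outside its range is refused whole. The fingers move at their own pace and stop on an object; "squeeze" is the grip in N (left out, the last holds). Time passes only in rows, so rows that repeat a pose let the fingers close. It gives the time, the measured TCP pose, the force and the opening at its end, in the units of the state.
- state(): the state, without advancing time (a new reading comes with each control period).
- optics.capture(name): name is "side" or "top"; returns the picture (420x560x3 uint8, red, green, blue); there is no depth.
- optics.camera_params(name): a dict with "camera_matrix" (3x3 intrinsics, pixels), "camera_from_world" (4x4, takes a point from world to camera coordinates). Camera axes: x right, y up, looking along -z (the intrinsics and any distortion apply to the point x, -y, -z); pixel columns grow to the right and rows downward; lengths in m; the calibration is good to about 2 mm. A picture is of the moment at which its call begins. camera_params takes no time and is no camera call.
- ticket.hand_in(): hands the job in, once; it reports no verdict.
Trained networks look in the newest picture that a camera, given by its name, has taken for a name from the list of things; names that differ only in an ending like _2 or _b are one class to them, and where a whole thing is asked for, a point or a joint stands for the part that bears it (a point fixed in the world has none). Each returns a list of dicts, best first, with "confidence" (0 to 1); they miss things now and then, are a little off and sometimes report something else, mostly with a low value. They report only what shows in the picture. A call takes as long as a camera call. They do not tell look-alikes from the thing itself.
- look_for(camera, name): "extent" ([left, top, right, bottom] in pixels, round what is visible of it).
- masks_of(camera, name): "pixels" (420x560 bool, what is visible of it) and "extent" ([left, top, right, bottom] in pixels, round what is visible of it).
The state is a dict: "time_s": time; "q": joint angles; "qvel": joint speeds; "tau": joint torques, N m; "ee_pos": TCP position; "tcp_rot": TCP orientation; "ft_force": force on the tool from outside, world axes, zero at the start; "torque": the same for the moment, N m; "width": finger opening in m.
Only numpy, scipy, OpenCV 4.12 (cv2) and the standard library are available. Lean on these libraries where they do the work, as an engineer would, in place of code of your own. Each camera call takes 0.05 s, during which the arm holds its last target.

## Task

Four closed metal canisters that look alike stand on the lab bench: lift them to feel which is the heaviest and stand that one gently, upright, in the middle of the balance pan. Put no other canister on the pan and do not knock any over; the other three must end upright where they stood, and the glassware and small things around them stay where they are.

Things in the scene. Friction and masses are not known exactly. Their poses are not given: they have to be found in the camera images.
- canister_1: closed aluminium canister, one of four that look exactly alike: upright cylinder 56 mm in diameter and 90 mm tall with a flush lid that stays on, a dark seam 13 mm below its top. Origin: centre of its underside; z is up. Its contents are hidden and may shift a few mm inside. All four differ only in mass, drawn afresh each time whatever the name or place: the heaviest is 510 to 630 g, the next 290 to 370 g, the other two about 165 g. It stands on the bench (z = 0).
- canister_2: closed aluminium canister, one of four that look exactly alike: upright cylinder 56 mm in diameter and 90 mm tall with a flush lid that stays on, a dark seam 13 mm below its top. Origin: centre of its underside; z is up. Its contents are hidden and may shift a few mm inside. All four differ only in mass, drawn afresh each time whatever the name or place: the heaviest is 510 to 630 g, the next 290 to 370 g, the other two about 165 g. It stands on the bench (z = 0).
- canister_3: closed aluminium canister, one of four that look exactly alike: upright cylinder 56 mm in diameter and 90 mm tall with a flush lid that stays on, a dark seam 13 mm below its top. Origin: centre of its underside; z is up. Its contents are hidden and may shift a few mm inside. All four differ only in mass, drawn afresh each time whatever the name or place: the heaviest is 510 to 630 g, the next 290 to 370 g, the other two about 165 g. It stands on the bench (z = 0).
- canister_4: closed aluminium canister, one of four that look exactly alike: upright cylinder 56 mm in diameter and 90 mm tall with a flush lid that stays on, a dark seam 13 mm below its top. Origin: centre of its underside; z is up. Its contents are hidden and may shift a few mm inside. All four differ only in mass, drawn afresh each time whatever the name or place: the heaviest is 510 to 630 g, the next 290 to 370 g, the other two about 165 g. It stands on the bench (z = 0).
- balance: low white bench balance, fixed to the bench: housing 200 mm (its x) by 160 mm (its y), 48 mm tall, display and keys on top at its -x end; origin at the centre of its underside. It carries the pan on its top, the pan's centre 30 mm towards its +x.
- pan_top (a point): centre of the upper face of the balance's round steel pan, 110 mm in diameter, 6 mm thick, 68 mm above the bench when unloaded; z up.
- pan (a joint): how far the sprung pan has sunk, in m: 0 unloaded, 0.005 on its lower stop. It stays at 0 under less than about 4.3 N and is on its stop from about 4.8 N, so only the heaviest canister sinks it.
- amber_bottle: bystander: amber glass bottle, 60 mm diameter, 140 mm tall; loose; origin at the centre of its underside.
- beaker: bystander: open glass beaker, 68 mm diameter, 90 mm tall; loose; origin at the centre of its underside.
- crucible: bystander: small white porcelain bowl, 48 mm diameter, 30 mm tall, before the balance; loose; origin at the centre of its underside.
- stopper: bystander: small cork stopper, 22 mm diameter, 25 mm tall, between two canisters; loose; origin at the centre of its underside.
- vial: bystander: small capped glass vial, 22 mm diameter, 45 mm tall, between two canisters; loose; origin at the centre of its underside.
Mind the look-alikes: they are no part of the job. What is shaped like the canister_4 but pink is not meant. What is shaped like the canister_1 but pink is not meant.

How it is judged:
By the outcome, as a careful person would: the job done as asked, in the order asked, and still so for the second after the job is handed in, with the robot touching nothing.
It also fails if it takes over 72 s, if anything falls off the work surface, if the arm or the gripper's body presses on something with over 40 N, if the wrist force passes 120 N, or if a joint passes its speed limit or range.

## Working session

There is one attempt and no reset: what is moved stays moved. The work goes in short steps, Python scripts to look and compute and a tool call to move; the robot and the scene stay as the last step left them, time stands still between calls to the robot, and variables do not carry over. Pictures are saved under pics/ and viewed, and the job is handed in when it is done.

Besides the shell and the picture viewer there is one more tool, called after "Call:" as name([rows], argument=value, ...), one row to a line, values as JSON. apply_moves: Moves the arm, as the interface text tells. Its arguments: {"type":"object","properties":{"motion":{"type":"array"},"squeeze":{"type":"number"}},"required":["motion"]}

```bash
ls; mkdir -p pics
python3 - <<'E'
from cell import state, optics, look_for, masks_of
import cv2
print(state())
for n in ("side","top"):
    im=optics.capture(n); cv2.imwrite(f"pics/{n}0.png",im[:,:,::-1])
    p=optics.camera_params(n); print(n,p)
    for k in ["canister_1","balance","pan_top","amber_bottle","beaker","crucible","stopper","vial"]:
        for d in look_for(n,k): print(n,k,[round(float(x)) for x in d["extent"]],round(d["confidence"],2))
E
```

```text
pics
{'time_s': 0.0, 'q': array([ 1.03989863e+00,  2.45773818e-01,  1.55896073e+00, -4.03634345e-06,
        1.33867982e+00, -1.74122466e-01]), 'qvel': array([-8.32611750e-04, -1.21244561e-03, -4.61492113e-04, -9.98790666e-05,
       -1.77184408e-05,  3.87894242e-04]), 'tau': array([-9.99632648e-04, -4.15843391e+01, -3.14596117e+01,  6.85470505e-02,
        3.30742809e-02, -1.40660572e-04]), 'ee_pos': array([0.22674994, 0.60859723, 0.22639971]), 'tcp_rot': array([ 1.77442476e-01,  9.84130752e-01, -8.55526203e-04, -3.12634978e-04]), 'ft_force': array([0.18692134, 0.69004969, 0.21915613]), 'torque': array([ 0.02099482, -0.05695625, -0.00424417]), 'width': 0.09439435835354511}
side {'camera_matrix': array([[494.79563169,   0.        , 281.2742993 ],
       [  0.        , 494.79563169, 203.94454709],
       [  0.        ,   0.        ,   1.        ]]), 'camera_from_world': array([[ 0.97255565, -0.23264486, -0.00344513, -0.52167322],
       [ 0.17697435,  0.7300542 ,  0.66007647, -0.13780965],
       [-0.15104826, -0.6425708 ,  0.75119051, -1.28835239],
       [ 0.        ,  0.        ,  
[... 772 characters left out ...]
-0.99977159, -0.01042674,  0.00797148],
       [ 0.99333332,  0.01734769,  0.11396483, -0.53787121],
       [-0.11375792, -0.0124834 ,  0.99343007, -1.48869499],
       [ 0.        ,  0.        ,  0.        ,  1.        ]])}
top canister_1 [171, 238, 193, 255] 0.74
top canister_1 [352, 242, 371, 260] 0.72
top canister_1 [178, 171, 198, 196] 0.59
top canister_1 [208, 167, 228, 190] 0.53
top canister_1 [371, 153, 389, 174] 0.53
top pan_top [262, 171, 299, 202] 0.92
top amber_bottle [417, 217, 446, 233] 0.71
top amber_bottle [114, 199, 143, 226] 0.4
top beaker [116, 201, 142, 222] 0.83
top crucible [266, 250, 285, 263] 0.7
top stopper [363, 183, 386, 203] 0.74
top vial [353, 217, 359, 225] 0.58
```

Run:
```python
import cv2
for n,(x0,y0,x1,y1) in (("side",(140,60,440,420)),("top",(90,90,470,320))):
    im=cv2.imread(f"pics/{n}0.png")[y0:y1,x0:x1]
    s=min(800/im.shape[1],600/im.shape[0]); print(n,s)
    cv2.imwrite(f"pics/{n}0z.png",cv2.resize(im,None,fx=s,fy=s,interpolation=cv2.INTER_CUBIC))
```

```text
side 1.6666666666666667
top 2.1052631578947367
```

View pics/side0z.png

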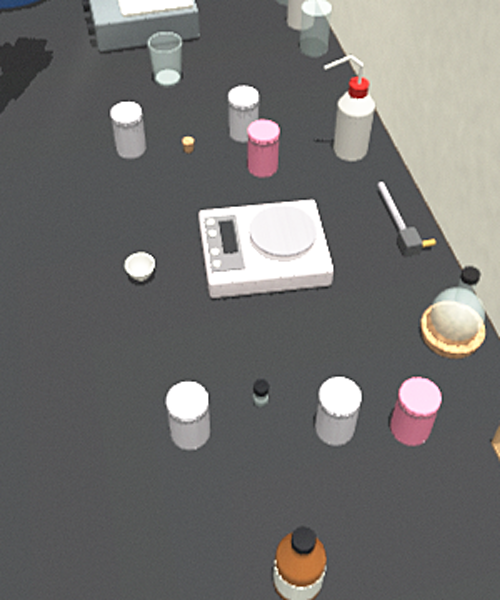

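View pics/top0z.png

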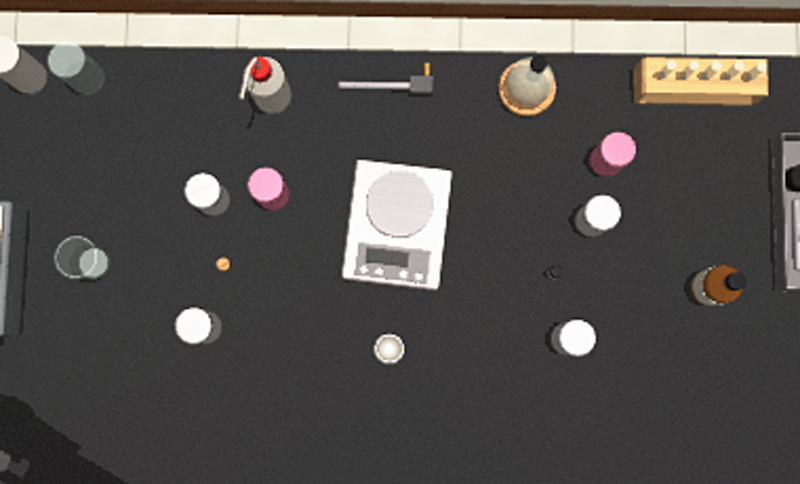

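The side view shows the four silver canisters with two pink decoys. In the top view the silver lids are at about (186,180), (182,245), (376,191) and (365,251) in full-image pixels. I'll measure the lids and the pan in both views.

```bash
cat > h.py <<'E'
import numpy as np, cv2
from cell import optics
def ray(cam,u,v,z):
    p=optics.camera_params(cam);K=p["camera_matrix"];T=p["camera_from_world"];R=T[:3,:3];t=T[:3,3]
    d=np.linalg.inv(K)@[u,v,1]; d=np.array([d[0],-d[1],-d[2]])
    c=-R.T@t; w=R.T@d; return (c+w*(z-c[2])/w[2])
def proj(cam,P):
    p=optics.camera_params(cam);K=p["camera_matrix"];T=p["camera_from_world"]
    c=T[:3,:3]@np.array(P)+T[:3,3]; q=K@[c[0],-c[1],-c[2]]; return q[:2]/q[2]
def circ(cam,X,Y,Z,r):
    return np.array([proj(cam,[X+r*np.cos(a),Y+r*np.sin(a),Z]) for a in np.linspace(0,2*np.pi,40)])
E
python3 - <<'E'
from h import *
top=cv2.imread("pics/top0.png"); side=cv2.imread("pics/side0.png")
def blob(im,u,v,th,win=16):
    u0,v0=int(u-win),int(v-win); g=im[v0:v0+2*win,u0:u0+2*win]
    m=((g.min(2)>th)).astype(np.uint8)
    n,l,s,c=cv2.connectedComponentsWithStats(m)
    i=1+np.argmax(s[1:,4]); return c[i][0]+u0,c[i][1]+v0,s[i]
for (u,v) in [(186,180),(182,245),(376,191),(365,251)]:
    x,y,s=blob(top,u,v,225); P=ray("top",x,y,.09); print("top",round(x,1),round(y,1),s[2:],P.round(4),"side pred",proj("side",P).round(1))
for (u,v) in [(286,118),(216,126),(253,300),(344,297)]:
    for th in(215,235):
        x,y,s=blob(side,u,v,th); print("side",th,round(x,1),round(y,1),s[2:],ray("side",x,y,.09).round(4))
E
```

```text
top 185.9 179.9 [ 16  15 193] [0.6304 0.3225 0.09  ] side pred [286.5 116.7]
top 181.5 244.2 [ 16  16 201] [0.4127 0.3279 0.09  ] side pred [216.1 126.4]
top 376.0 190.4 [ 15  16 194] [ 0.6053 -0.3208  0.09  ] side pred [344.5 295.9]
top 364.0 249.8 [ 17  16 207] [ 0.4052 -0.2795  0.09  ] side pred [253.  298.5]
side 215 285.7 117.3 [ 18  13 181] [0.6273 0.3202 0.09  ]
side 235 285.9 117.3 [ 18  12 170] [0.6278 0.3203 0.09  ]
side 215 215.5 126.9 [ 18  13 191] [0.4106 0.3261 0.09  ]
side 235 215.3 126.8 [ 18  13 179] [0.4102 0.3268 0.09  ]
side 215 252.0 299.9 [ 25  24 458] [ 0.4022 -0.2824  0.09  ]
side 235 252.1 299.7 [ 25  23 442] [ 0.4025 -0.2819  0.09  ]
side 215 343.8 297.2 [ 25  24 453] [ 0.6027 -0.3238  0.09  ]
side 235 343.7 297.0 [ 25  24 438] [ 0.6027 -0.3233  0.09  ]
```

Run:
```python
from h import *
from cell import masks_of
Z={"pan_top":.068,"balance":.048,"crucible":.03,"stopper":.025,"vial":.045,"beaker":.09,"amber_bottle":.14}
for cam in("top","side"):
  optics.capture(cam)
  for k in Z:
    for d in masks_of(cam,k)[:2]:
        ys,xs=np.nonzero(d["pixels"]); print(cam,k,round(d["confidence"],2),d["extent"],ray(cam,xs.mean(),ys.mean(),Z[k]).round(3))
# refine balance top: bright region
for cam,z0,box in(("top",.048,(240,150,330,240)),("side",.048,(250,170,350,245))):
    im=cv2.imread(f"pics/{cam}0.png"); x0,y0,x1,y1=box
    c=im[y0:y1,x0:x1]; cv2.imwrite(f"pics/{cam}_bal.png",cv2.resize(c,None,fx=6,fy=6,interpolation=cv2.INTER_CUBIC))
```

```text
top pan_top 0.88 [263.8, 171.8, 298.8, 201.9] [0.617 0.005 0.068]
top balance 0.86 [256.3, 165.0, 302.2, 230.7] [0.585 0.007 0.048]
top crucible 0.69 [267.0, 246.8, 281.4, 259.8] [0.383 0.018 0.03 ]
top vial 0.56 [350.1, 217.2, 356.8, 225.2] [ 0.512 -0.252  0.045]
top beaker 0.85 [115.2, 199.1, 142.7, 226.3] [0.516 0.513 0.09 ]
top amber_bottle 0.84 [415.7, 218.1, 441.5, 235.3] [ 0.485 -0.483  0.14 ]
side pan_top 0.9 [289.3, 182.2, 326.7, 213.7] [0.615 0.001 0.068]
side balance 0.69 [257.6, 179.9, 341.3, 237.8] [ 0.582 -0.012  0.048]
side crucible 0.72 [212.9, 211.7, 233.1, 225.4] [0.38  0.014 0.03 ]
side crucible 0.64 [276.0, 112.8, 294.4, 144.5] [0.633 0.35  0.03 ]
side stopper 0.62 [252.7, 143.5, 255.2, 151.8] [0.514 0.287 0.025]
side vial 0.67 [293.5, 290.3, 302.8, 302.3] [ 0.508 -0.267  0.045]
side amber_bottle 0.63 [302.4, 377.3, 333.6, 415.3] [ 0.478 -0.543  0.14 ]
side amber_bottle 0.37 [295.7, 289.1, 303.4, 303.9] [ 0.492 -0.323  0.14 ]
```

View pics/top_bal.png

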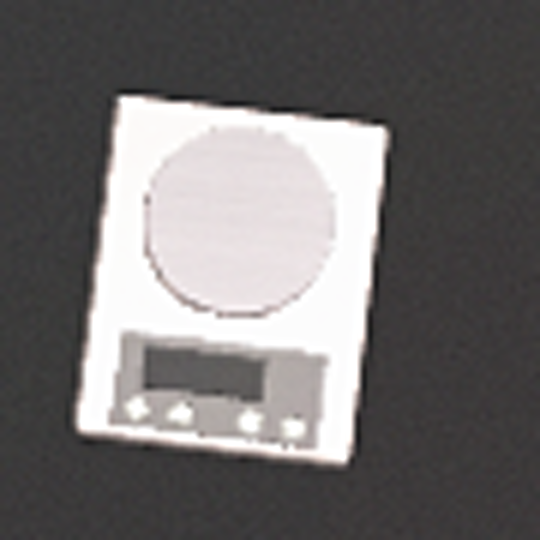

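View pics/side_bal.png

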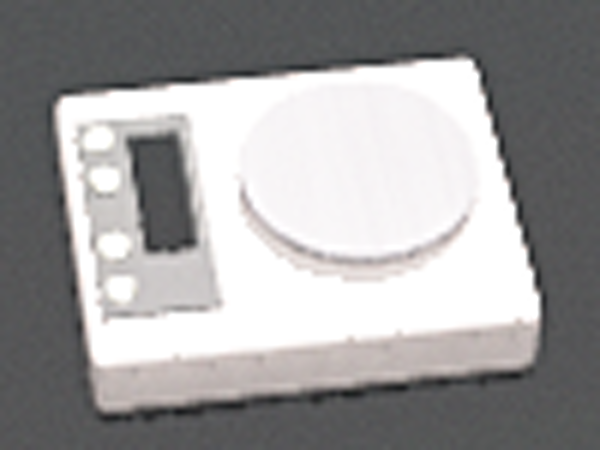

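Run:
```python
from h import *
print(ray("top",279.5,186.5,.068),ray("side",309.6,197.9,.068))
print("stopper",ray("top",223/2.105+90,264/2.105+90,.025), "stopper side",ray("side",188/1.667+140,140/1.667+60,.025))
print("vial",ray("top",553/2.105+90,271/2.105+90,.045),ray("side",261/1.667+140,384/1.667+60,.045))
print("pink",ray("top",267/2.105+90,184/2.105+90,.09),ray("top",619/2.105+90,148/2.105+90,.09))
from cell import state
from scipy.spatial.transform import Rotation as R
print(R.from_quat(state()["tcp_rot"]).as_matrix().round(4), state()["ee_pos"],state()["q"])
```

```text
[0.61696441 0.00449425 0.068     ] [6.15057389e-01 4.49751905e-04 6.80000000e-02]
stopper [0.5165347  0.29623391 0.025     ] stopper side [0.51628522 0.2962977  0.025     ]
vial [ 0.51253083 -0.24985001  0.045     ] [ 0.51254753 -0.25551392  0.045     ]
pink [0.6408474  0.21753699 0.09      ] [ 0.70924463 -0.34892138  0.09      ]
[[-0.937   0.3493 -0.    ]
 [ 0.3493  0.937  -0.    ]
 [ 0.     -0.     -1.    ]] [0.22702464 0.60906005 0.22746802] [ 1.03988946e+00  2.45075747e-01  1.55780512e+00  9.11723041e-06
  1.33875634e+00 -1.74112046e-01]
```

Call:
apply_moves([
  [[0,0,0],[-47.7,-12.9,0],-1],
  [[0,0,0],[-47.7,-12.9,0],-1],
  [[0,0,0],[-47.7,-12.9,0],-1],
  [[0,0,0],[-47.7,-12.9,0],-1],
  [[0,0,0],[-47.7,-12.9,0],-1],
  [[0,0,0],[-47.7,-12.9,0],-1],
  [[0,0,0],[-47.7,-12.9,0],-1],
  [[0,0,0],[-47.7,-12.9,0],-1],
  [[0,0,0],[-47.7,-12.9,0],-1],
  [[0,0,0],[-47.7,-12.9,0],-1],
  [[0,0,0],[-47.7,-12.9,0],-1],
  [[0,0,0],[-47.7,-12.9,5],-1],
  [[0,0,0],[-47.7,-12.9,5],-1],
  [[0,0,0],[-47.7,-12.9,5],-1],
], squeeze=35)

```text
time_s: 3.1
ee_pos: [0.6274, 0.322, 0.1764]
tcp_rot: [0.177, 0.984, -0.001, -0.002]
ft_force: [0.1, 0.2, 0.5]
width: 0.0936
```

Run:
```python
from h import *
a=optics.capture("side")[60:220,200:400,::-1];b=optics.capture("top")[120:280,100:300,::-1]
cv2.imwrite("pics/a1.png",cv2.resize(np.hstack([a,b]),None,fx=2,fy=2,interpolation=cv2.INTER_CUBIC))
```

```text
(no output)
```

View pics/a1.png

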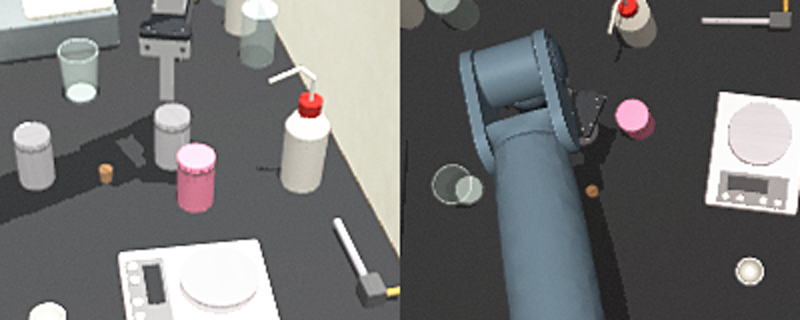

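The side view shows the finger centred over canister A and clear of the pink one, so I'll descend and grip.

Call:
apply_moves([
  [[0,0,0],[0,0,3],-1],
  [[0,0,0],[0,0,6],-1],
  [[0,0,0],[0,0,9],-1],
  [[0,0,0],[0,0,11.8],-1],
  [[0,0,0],[0,0,11.8],-1],
  [[0,0,0],[0,0,11.8],0],
  [[0,0,0],[0,0,11.8],1],
  [[0,0,0],[0,0,11.8],1],
  [[0,0,0],[0,0,11.8],1],
  [[0,0,0],[0,0,11.8],1],
  [[0,0,0],[0,0,11.8],1],
  [[0,0,0],[0,0,11.8],1],
], squeeze=35)

```text
time_s: 4.4
ee_pos: [0.6293, 0.3216, 0.0603]
tcp_rot: [0.178, 0.984, 0.0, 0.0]
ft_force: [-1.2, -0.6, 5.2]
width: 0.0558
```

Call:
apply_moves([
  [[0,0,0],[0,0,-0.5],1],
  [[0,0,0],[0,0,-1.0],1],
  [[0,0,0],[0,0,-1.5],1],
  [[0,0,0],[0,0,-2],1],
  [[0,0,0],[0,0,-2],1],
  [[0,0,0],[0,0,-2],1],
  [[0,0,0],[0,0,-2],1],
  [[0,0,0],[0,0,-2],1],
])

```text
time_s: 5.2
ee_pos: [0.6287, 0.3215, 0.0791]
tcp_rot: [0.177, 0.984, -0.0, -0.0]
ft_force: [-0.7, 0.5, -2.1]
width: 0.0561
```

Run:
```python
from h import *
from cell import state
for i in range(3):
    s=state(); print(s["ee_pos"],s["ft_force"],s["torque"],s["width"]); optics.capture("side")
```

```text
[0.62873408 0.32149541 0.07909021] [-0.65868981  0.49454556 -2.0777311 ] [ 0.01023026  0.00049919 -0.03049115] 0.0560784298311853
[0.6287412  0.3215075  0.07910954] [-0.59929045  0.59278906 -1.38801742] [0.00397475 0.02063772 0.00608402] 0.05604958019630086
[0.62879141 0.32153146 0.07917074] [-0.48052466  0.46498833 -2.12814282] [-0.00452371  0.06791902 -0.00350328] 0.05587335404908977
```

About 1.9 N, so A is light. I'll set it back down where it was.

Call:
apply_moves([
  [[0,0,0],[0,0,0.6],1],
  [[0,0,0],[0,0,1.2],1],
  [[0,0,0],[0,0,1.6],1],
  [[0,0,0],[0,0,1.9],1],
  [[0,0,0],[0,0,2],1],
  [[0,0,0],[0,0,2],1],
  [[0,0,0],[0,0,2],0.2],
  [[0,0,0],[0,0,2],-0.5],
  [[0,0,0],[0,0,2],-1],
  [[0,0,0],[0,0,2],-1],
  [[0,0,0],[0,0,2],-1],
  [[0,0,0],[0,0,-1],-1],
  [[0,0,0],[0,0,-4],-1],
  [[0,0,0],[0,0,-8],-1],
  [[0,0,0],[0,0,-10],-1],
  [[0,0,0],[0,0,-10],-1],
])

```text
time_s: 6.95
ee_pos: [0.6312, 0.3224, 0.1841]
tcp_rot: [0.177, 0.984, 0.002, 0.004]
ft_force: [0.6, -0.3, 0.1]
width: 0.0944
```

Call:
apply_moves([
  [[0,0,0],[20.6,-7.1,0],-1],
  [[0,0,0],[20.6,-7.1,0],-1],
  [[0,0,0],[20.6,-7.1,0],-1],
  [[0,0,0],[20.6,-7.1,0],-1],
  [[0,0,0],[20.6,-7.1,0],-1],
  [[0,0,0],[20.6,-7.1,0],-1],
  [[0,0,0],[20.6,-7.1,2],-1],
  [[0,0,0],[20.6,-7.1,4],-1],
  [[0,0,0],[20.6,-7.1,4],-1],
])

```text
time_s: 7.85
ee_pos: [0.41, 0.3257, 0.1358]
tcp_rot: [0.178, 0.984, -0.002, -0.003]
ft_force: [-0.7, -0.5, 0.3]
width: 0.0941
```

Run:
```python
from h import *
from cell import state
a=optics.capture("side")[60:220,150:350,::-1];b=optics.capture("top")[120:280,100:300,::-1]
cv2.imwrite("pics/b1.png",cv2.resize(np.hstack([a,b]),None,fx=2,fy=2,interpolation=cv2.INTER_CUBIC))
print(state()["ee_pos"],state()["ft_force"])
```

```text
[0.41158555 0.32671881 0.13881147] [ 0.77750289 -0.14230212  0.17681231]
```

View pics/b1.png

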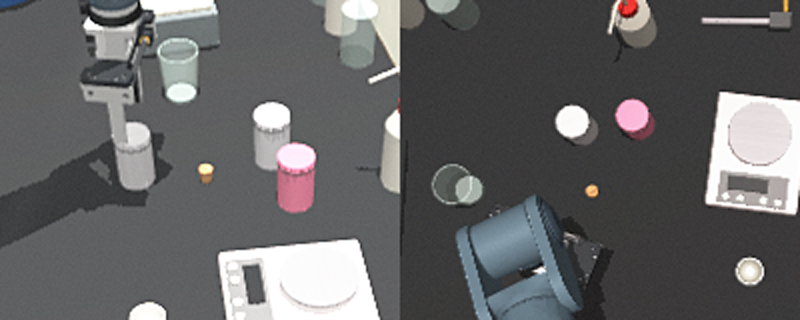

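A stands upright in place, and the finger is centred on B. I'll descend, grip and lift.

Call:
apply_moves([
  [[0,0,0],[0,0,3],-1],
  [[0,0,0],[0,0,6],-1],
  [[0,0,0],[0,0,8],-1],
  [[0,0,0],[0,0,8],-1],
  [[0,0,0],[0,0,8],0],
  [[0,0,0],[0,0,8],1],
  [[0,0,0],[0,0,8],1],
  [[0,0,0],[0,0,8],1],
  [[0,0,0],[0,0,8],1],
  [[0,0,0],[0,0,8],1],
  [[0,0,0],[0,0,8],1],
  [[0,0,0],[0,0,7.5],1],
  [[0,0,0],[0,0,7],1],
  [[0,0,0],[0,0,6.5],1],
  [[0,0,0],[0,0,6],1],
  [[0,0,0],[0,0,6],1],
  [[0,0,0],[0,0,6],1],
  [[0,0,0],[0,0,6],1],
  [[0,0,0],[0,0,6],1],
])

```text
time_s: 9.85
ee_pos: [0.4109, 0.3269, 0.0792]
tcp_rot: [0.177, 0.984, -0.0, -0.0]
ft_force: [0.1, 0.9, -1.4]
width: 0.0559
```

Run:
```python
from h import *
from cell import state
for i in range(3):
    s=state(); print(s["ee_pos"],s["ft_force"],s["torque"],s["width"]); optics.capture("side")
```

```text
[0.41090389 0.32692097 0.07917452] [ 0.13804959  0.8680901  -1.44618425] [ 0.05298776  0.00671196 -0.04810464] 0.055864129638165345
[0.41093583 0.32692362 0.07919525] [-0.02802138 -0.83911782 -1.40538086] [-0.00643339 -0.00890375  0.02791069] 0.05559398017589262
[0.41096751 0.3269503  0.07924448] [ 0.52421138 -0.14532423 -1.06957142] [ 0.00617339 -0.01780326  0.05380004] 0.056128841810288044
```

Call:
apply_moves([
  [[0,0,0],[0,0,0.6],1],
  [[0,0,0],[0,0,1.2],1],
  [[0,0,0],[0,0,1.6],1],
  [[0,0,0],[0,0,1.9],1],
  [[0,0,0],[0,0,2],1],
  [[0,0,0],[0,0,2],1],
  [[0,0,0],[0,0,2],0.2],
  [[0,0,0],[0,0,2],-0.5],
  [[0,0,0],[0,0,2],-1],
  [[0,0,0],[0,0,2],-1],
  [[0,0,0],[0,0,2],-1],
  [[0,0,0],[0,0,-1],-1],
  [[0,0,0],[0,0,-4],-1],
  [[0,0,0],[0,0,-8],-1],
  [[0,0,0],[0,0,-10],-1],
  [[0,0,0],[0,0,-10],-1],
])

```text
time_s: 11.6
ee_pos: [0.4132, 0.3281, 0.1831]
tcp_rot: [0.177, 0.984, 0.002, 0.003]
ft_force: [0.2, -0.0, -0.0]
width: 0.0939
```

Call:
apply_moves([
  [[0,0,0],[-20.6,-57.2,0],-1],
  [[0,0,0],[-20.6,-57.2,0],-1],
  [[0,0,0],[-20.6,-57.2,0],-1],
  [[0,0,0],[-20.6,-57.2,0],-1],
  [[0,0,0],[-20.6,-57.2,0],-1],
  [[0,0,0],[-20.6,-57.2,0],-1],
  [[0,0,0],[-20.6,-57.2,0],-1],
  [[0,0,0],[-20.6,-57.2,0],-1],
  [[0,0,0],[-20.6,-57.2,0],-1],
  [[0,0,0],[-20.6,-57.2,0],-1],
  [[0,0,0],[-20.6,-57.2,0],-1],
  [[0,0,0],[-20.6,-57.2,0],-1],
  [[0,0,0],[-20.6,-57.2,0],-1],
  [[0,0,0],[-20.6,-57.2,0],-1],
  [[0,0,0],[-20.6,-57.2,0],-1],
  [[0,0,0],[-20.6,-57.2,4],-1],
  [[0,0,0],[-20.6,-57.2,4],-1],
])

```text
time_s: 13.3
ee_pos: [0.4021, -0.2766, 0.1348]
tcp_rot: [0.176, 0.984, 0.003, -0.004]
ft_force: [-1.0, 0.4, -0.3]
width: 0.0945
```

Run:
```python
from h import *
from cell import state
a=optics.capture("side")[190:390,180:380,::-1];b=optics.capture("top")[120:320,180:380,::-1]
cv2.imwrite("pics/d1.png",cv2.resize(np.hstack([a,b]),None,fx=2,fy=2,interpolation=cv2.INTER_CUBIC))
print(state()["ee_pos"],state()["ft_force"],state()["q"])
```

```text
[ 0.40408887 -0.2791148   0.13899289] [-0.22123852 -0.14299217  0.76166695] [-8.35831692e-01 -2.73401559e-02  2.02574019e+00  4.95866556e-05
  1.14563077e+00 -2.05167965e+00]
```

View pics/d1.png

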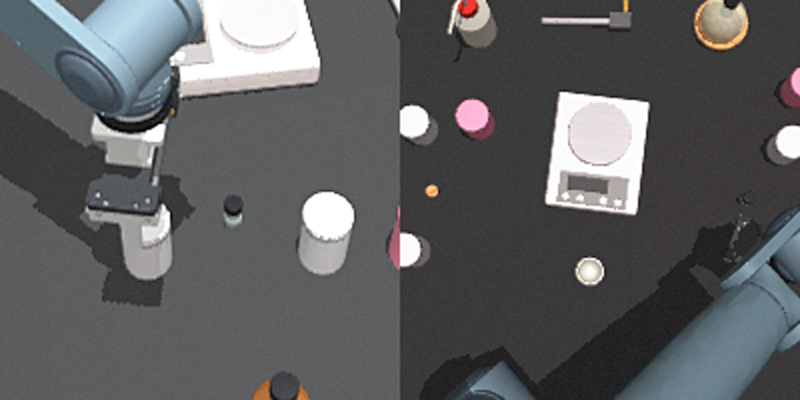

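B is back upright, and the gripper straddles D with the vial clear of it. I'll descend, grip and lift.

Call:
apply_moves([
  [[0,0,0],[0,0,3],-1],
  [[0,0,0],[0,0,6],-1],
  [[0,0,0],[0,0,8],-1],
  [[0,0,0],[0,0,8],-1],
  [[0,0,0],[0,0,8],0],
  [[0,0,0],[0,0,8],1],
  [[0,0,0],[0,0,8],1],
  [[0,0,0],[0,0,8],1],
  [[0,0,0],[0,0,8],1],
  [[0,0,0],[0,0,8],1],
  [[0,0,0],[0,0,8],1],
  [[0,0,0],[0,0,7.5],1],
  [[0,0,0],[0,0,7],1],
  [[0,0,0],[0,0,6.5],1],
  [[0,0,0],[0,0,6],1],
  [[0,0,0],[0,0,6],1],
  [[0,0,0],[0,0,6],1],
  [[0,0,0],[0,0,6],1],
  [[0,0,0],[0,0,6],1],
])

```text
time_s: 15.3
ee_pos: [0.4042, -0.2807, 0.0792]
tcp_rot: [0.177, 0.984, 0.0, -0.0]
ft_force: [1.2, 0.3, -2.9]
width: 0.0565
```

Run:
```python
from h import *
from cell import state
for i in range(3):
    s=state(); print(s["ee_pos"],s["ft_force"],s["torque"],s["width"]); optics.capture("side")
```

```text
[ 0.40416837 -0.28073036  0.07917762] [ 1.24405817  0.28387168 -2.94632445] [ 0.03370825  0.02682343 -0.02209528] 0.05652643743094089
[ 0.40421007 -0.28075769  0.07921353] [ 0.08616714  0.83637333 -3.02049544] [-0.00954423  0.04349107 -0.00897531] 0.056330764042497525
[ 0.40423725 -0.28080911  0.07926888] [-0.60887893 -0.16977356 -3.48685878] [ 0.01031644 -0.00778601  0.01408416] 0.05639746484283869
```

D weighs about 3.2 N, so it is the second heaviest and C must be the heaviest. I'll put D back and go to C.

Call:
apply_moves([
  [[0,0,0],[0,0,0.6],1],
  [[0,0,0],[0,0,1.2],1],
  [[0,0,0],[0,0,1.6],1],
  [[0,0,0],[0,0,1.9],1],
  [[0,0,0],[0,0,2],1],
  [[0,0,0],[0,0,2],1],
  [[0,0,0],[0,0,2],0.2],
  [[0,0,0],[0,0,2],-0.5],
  [[0,0,0],[0,0,2],-1],
  [[0,0,0],[0,0,2],-1],
  [[0,0,0],[0,0,2],-1],
  [[0,0,0],[0,0,-1],-1],
  [[0,0,0],[0,0,-4],-1],
  [[0,0,0],[0,0,-8],-1],
  [[0,0,0],[0,0,-10],-1],
  [[0,0,0],[0,0,-10],-1],
])

```text
time_s: 17.05
ee_pos: [0.406, -0.2826, 0.183]
tcp_rot: [0.177, 0.984, -0.002, 0.003]
ft_force: [0.1, -0.3, 0.6]
width: 0.094
```

Call:
apply_moves([
  [[0,0,0],[-20.2,3.1,0],-1],
  [[0,0,0],[-20.2,3.1,0],-1],
  [[0,0,0],[-20.2,3.1,0],-1],
  [[0,0,0],[-20.2,3.1,0],-1],
  [[0,0,0],[-20.2,3.1,0],-1],
  [[0,0,0],[-20.2,3.1,0],-1],
  [[0,0,0],[-20.2,3.1,2],-1],
  [[0,0,0],[-20.2,3.1,4],-1],
  [[0,0,0],[-20.2,3.1,4],-1],
])

```text
time_s: 17.95
ee_pos: [0.6011, -0.3208, 0.1355]
tcp_rot: [0.178, 0.984, 0.002, -0.003]
ft_force: [-0.6, 0.4, -1.6]
width: 0.094
```

Run:
```python
from h import *
from cell import state
a=optics.capture("side")[190:390,220:420,::-1];b=optics.capture("top")[120:320,240:440,::-1]
cv2.imwrite("pics/c1.png",cv2.resize(np.hstack([a,b]),None,fx=2,fy=2,interpolation=cv2.INTER_CUBIC))
print(state()["ee_pos"],state()["ft_force"],state()["q"])
```

```text
[ 0.60322418 -0.32214987  0.13932559] [-0.33910546  0.29832358  0.28267439] [-6.55880883e-01  4.05514574e-01  1.52442475e+00 -1.09558121e-04
  1.21290287e+00 -1.86922562e+00]
```

View pics/c1.png

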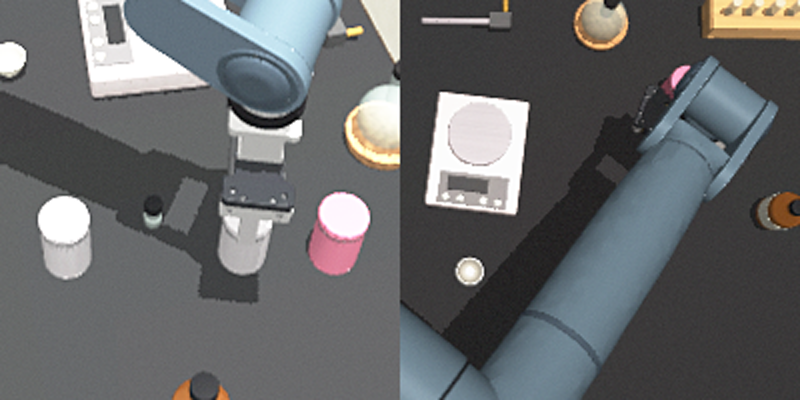

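The gripper is centred over C and clear of the vial and the pink canister. I'll descend, grip and lift.

Call:
apply_moves([
  [[0,0,0],[0,0,3],-1],
  [[0,0,0],[0,0,6],-1],
  [[0,0,0],[0,0,8],-1],
  [[0,0,0],[0,0,8],-1],
  [[0,0,0],[0,0,8],0],
  [[0,0,0],[0,0,8],1],
  [[0,0,0],[0,0,8],1],
  [[0,0,0],[0,0,8],1],
  [[0,0,0],[0,0,8],1],
  [[0,0,0],[0,0,8],1],
  [[0,0,0],[0,0,8],1],
  [[0,0,0],[0,0,7.5],1],
  [[0,0,0],[0,0,7],1],
  [[0,0,0],[0,0,6.5],1],
  [[0,0,0],[0,0,6],1],
  [[0,0,0],[0,0,6],1],
  [[0,0,0],[0,0,6],1],
  [[0,0,0],[0,0,6],1],
  [[0,0,0],[0,0,6],1],
], squeeze=45)

```text
time_s: 19.95
ee_pos: [0.6043, -0.3223, 0.0791]
tcp_rot: [0.177, 0.984, 0.0, -0.0]
ft_force: [-0.1, -0.2, -5.2]
width: 0.0548
```

Run:
```python
from h import *
from cell import state
for i in range(3):
    s=state(); print(s["ee_pos"],s["ft_force"],s["torque"],s["width"]); im=optics.capture("side")
cv2.imwrite("pics/c2.png",cv2.resize(im[190:390,220:420,::-1],None,fx=3,fy=3,interpolation=cv2.INTER_CUBIC))
```

```text
[ 0.60427376 -0.32226301  0.07910917] [-0.11397681 -0.24262081 -5.23205637] [ 0.01207435 -0.00754653 -0.03597555] 0.05475494410399348
[ 0.60426874 -0.32230276  0.07912314] [ 8.35494927e-03  2.33595337e-03 -5.54591474e+00] [-0.00533123  0.0375994   0.04570559] 0.055383948696189476
[ 0.60431001 -0.32232801  0.07917485] [ 0.50331961 -0.62554347 -5.86586485] [ 0.02071308 -0.03979271  0.00293175] 0.05456800829199831
```

View pics/c2.png

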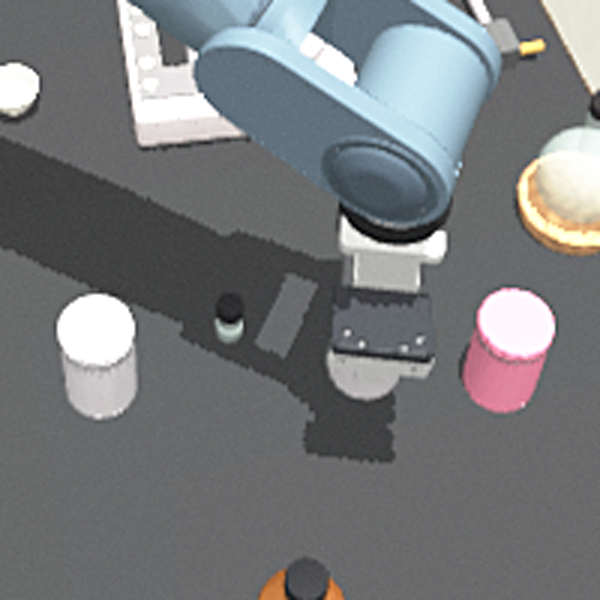

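C weighs about 5.5 N, so it is the heaviest. I'll lift it and carry it smoothly to above the pan.

Call:
apply_moves([
  [[0,0,0],[0,0,-1.5],1],
  [[0,0,0],[0,0,-4],1],
  [[0,0,0],[0,0,-7],1],
  [[0,0,0],[0,0,-9.5],1],
  [[0,0,0],[0.3,1,-10.5],1],
  [[0,0,0],[1,3,-10.5],1],
  [[0,0,0],[2,6,-10.5],1],
  [[0,0,0],[3,9,-10.5],1],
  [[0,0,0],[4,12,-10.5],1],
  [[0,0,0],[5,15,-10.5],1],
  [[0,0,0],[6,18,-10.5],1],
  [[0,0,0],[7,21,-10.5],1],
  [[0,0,0],[8,24,-10.5],1],
  [[0,0,0],[9,27,-10.5],1],
  [[0,0,0],[9.7,29.3,-10.5],1],
  [[0,0,0],[10.1,30.5,-10.5],1],
  [[0,0,0],[10.2,30.9,-10.5],1],
  [[0,0,0],[10.2,30.9,-10.5],1],
  [[0,0,0],[10.2,30.9,-10.5],1],
  [[0,0,0],[10.2,30.9,-10.5],1],
])

```text
time_s: 22.1
ee_pos: [0.6168, 0.0017, 0.1844]
tcp_rot: [0.178, 0.984, -0.0, -0.0]
ft_force: [0.7, -1.1, -5.4]
width: 0.0546
```

Run:
```python
from h import *
from cell import state
a=optics.capture("side")[100:250,220:420,::-1];b=optics.capture("top")[120:270,200:400,::-1]
cv2.imwrite("pics/p1.png",cv2.resize(np.hstack([a,b]),None,fx=2,fy=2,interpolation=cv2.INTER_CUBIC))
s=state();print(s["ee_pos"],s["ft_force"],s["width"],s["time_s"])
```

```text
[0.61686462 0.00184052 0.18448813] [-0.43107291  0.13691233 -6.58775479] 0.054526434728110106 22.2
```

View pics/p1.png

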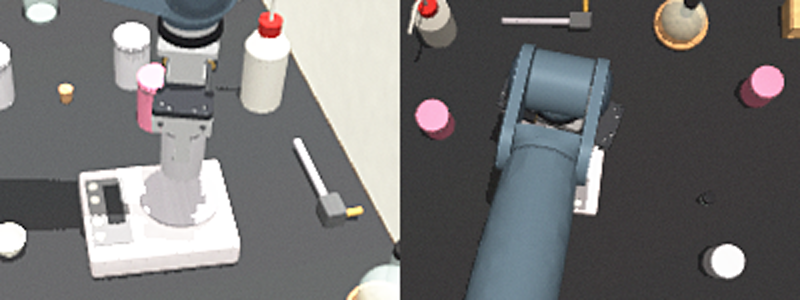

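Call:
apply_moves([
  [[0,0,0],[0,0,1],1],
  [[0,0,0],[0,0,2.2],1],
  [[0,0,0],[0,0,3.3],1],
  [[0,0,0],[0,0,4.2],1],
  [[0,0,0],[0,0,4.8],1],
  [[0,0,0],[0,0,5.1],1],
  [[0,0,0],[0,0,5.3],1],
  [[0,0,0],[0,0,5.4],1],
  [[0,0,0],[0,0,5.4],1],
  [[0,0,0],[0,0,5.4],1],
])

```text
time_s: 23.2
ee_pos: [0.6171, 0.0027, 0.1309]
tcp_rot: [0.177, 0.984, -0.0, 0.0]
ft_force: [-0.2, -0.1, -5.5]
width: 0.0549
```

Call:
apply_moves([
  [[0,0,0],[0,0,0.1],1],
  [[0,0,0],[0,0,0.2],1],
  [[0,0,0],[0,0,0.2],1],
  [[0,0,0],[0,0,0.2],1],
])

```text
time_s: 23.6
ee_pos: [0.6168, 0.0027, 0.1284]
tcp_rot: [0.177, 0.984, 0.0, -0.0]
ft_force: [0.5, 1.4, -6.7]
width: 0.0549
```

Call:
apply_moves([
  [[0,0,0],[0,0,0.1],1],
  [[0,0,0],[0,0,0.2],1],
  [[0,0,0],[0,0,0.2],1],
  [[0,0,0],[0,0,0.2],1],
])

```text
time_s: 24.0
ee_pos: [0.617, 0.0027, 0.1269]
tcp_rot: [0.177, 0.984, -0.0, 0.0]
ft_force: [-1.3, -0.9, -1.7]
width: 0.0543
```

Run:
```python
from h import *
from cell import state
a=optics.capture("side")[130:250,240:360,::-1]
cv2.imwrite("pics/p2.png",cv2.resize(a,None,fx=5,fy=5,interpolation=cv2.INTER_CUBIC))
s=state();print(s["ee_pos"],s["ft_force"],s["width"],s["time_s"])
```

```text
[0.61698544 0.00268427 0.12686123] [-1.56818814 -0.39781537 -2.29677785] 0.05429261486979136 24.05
```

View pics/p2.png

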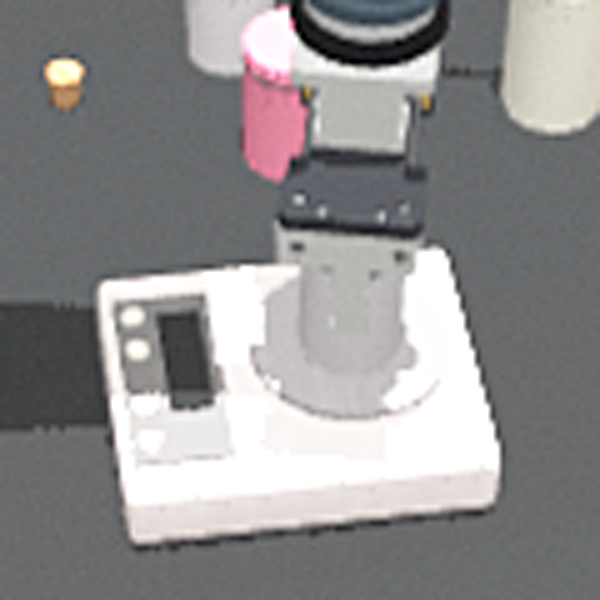

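Contact is made and the pan is taking load; I'll continue down onto its stop.

Call:
apply_moves([
  [[0,0,0],[0,0,0.1],1],
  [[0,0,0],[0,0,0.2],1],
  [[0,0,0],[0,0,0.3],1],
  [[0,0,0],[0,0,0.3],1],
  [[0,0,0],[0,0,0.3],1],
])

```text
time_s: 24.55
ee_pos: [0.617, 0.0027, 0.1236]
tcp_rot: [0.177, 0.984, 0.0, 0.0]
ft_force: [-1.0, -0.4, -0.8]
width: 0.0545
```

Call:
apply_moves([
  [[0,0,0],[0,0,0.1],1],
  [[0,0,0],[0,0,0.15],1],
  [[0,0,0],[0,0,0.15],1],
  [[0,0,0],[0,0,0.15],1],
])

```text
time_s: 24.95
ee_pos: [0.6171, 0.0026, 0.123]
tcp_rot: [0.177, 0.984, -0.0, 0.0]
ft_force: [-3.9, -0.7, 5.6]
width: 0.0547
```

The pan is on its stop. I'll ease up 1 mm, release gently and retreat.

Call:
apply_moves([
  [[0,0,0],[0,0,-0.1],1],
  [[0,0,0],[0,0,-0.1],1],
  [[0,0,0],[0,0,-0.1],0.1],
  [[0,0,0],[0,0,-0.1],-0.2],
  [[0,0,0],[0,0,-0.1],-0.5],
  [[0,0,0],[0,0,-0.1],-1],
  [[0,0,0],[0,0,-0.1],-1],
  [[0,0,0],[0,0,-0.1],-1],
  [[0,0,0],[0,0,-0.1],-1],
  [[0,0,0],[0,0,-2],-1],
  [[0,0,0],[0,0,-5],-1],
  [[0,0,0],[0,0,-9],-1],
  [[0,0,0],[0,0,-12],-1],
  [[0,0,0],[0,0,-12],-1],
], squeeze=10)

```text
time_s: 26.35
ee_pos: [0.6195, 0.0024, 0.2479]
tcp_rot: [0.177, 0.984, 0.0, 0.005]
ft_force: [0.6, -1.0, -0.1]
width: 0.0939
```

Call:
apply_moves([
  [[0,0,0],[25,0,0],-1],
  [[0,0,0],[25,0,0],-1],
  [[0,0,0],[25,0,0],-1],
  [[0,0,0],[25,0,0],-1],
  [[0,0,0],[25,0,0],-1],
  [[0,0,0],[25,0,0],-1],
  [[0,0,0],[25,0,0],-1],
  [[0,0,0],[25,0,0],-1],
])

```text
time_s: 27.15
ee_pos: [0.3833, 0.0898, 0.2418]
tcp_rot: [0.178, 0.984, -0.0, -0.0]
ft_force: [-0.2, -0.4, -0.0]
width: 0.0943
```

Run:
```python
from h import *
from cell import state
A=optics.capture("side");B=optics.capture("top")
cv2.imwrite("pics/f_side.png",A[:,:,::-1]);cv2.imwrite("pics/f_top.png",B[:,:,::-1])
a=A[60:345,180:420,::-1];b=B[100:290,150:410,::-1]
cv2.imwrite("pics/f_s.png",cv2.resize(a,None,fx=2,fy=2,interpolation=cv2.INTER_CUBIC))
cv2.imwrite("pics/f_t.png",cv2.resize(b,None,fx=3,fy=3,interpolation=cv2.INTER_CUBIC))
s=state();print(s["ee_pos"],s["ft_force"],s["width"],s["time_s"])
```

```text
[0.38353672 0.08963058 0.24181609] [-0.24190289  0.62615279 -0.53356993] 0.0936173443740489 27.25
```

View pics/f_s.png

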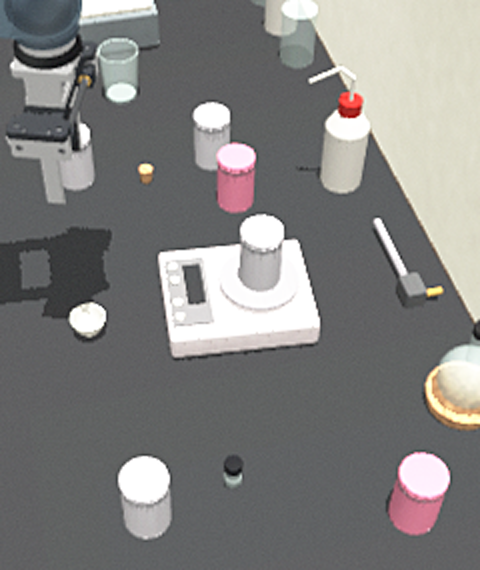

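View pics/f_t.png

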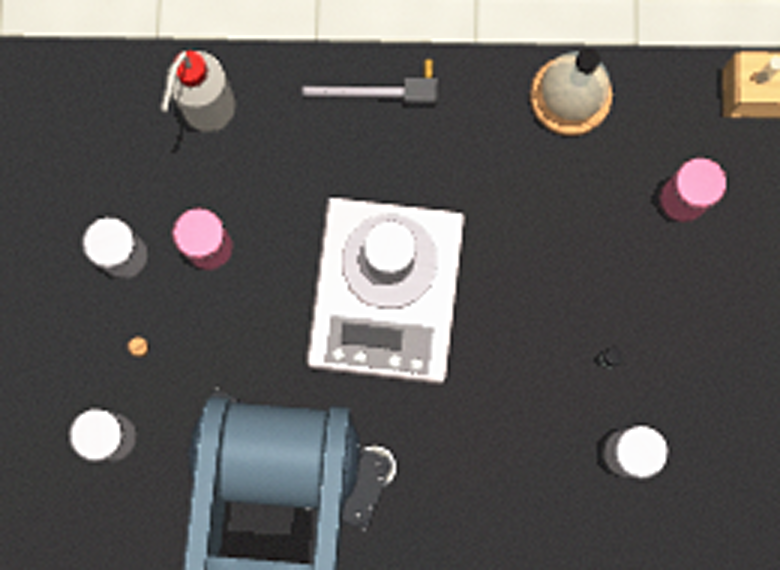

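C stands upright on the sunk pan and everything else is in place. I'll measure the offsets before handing in.

Run:
```python
from h import *
def blob(im,u,v,th,win=13):
    u0,v0=int(u-win),int(v-win); g=im[v0:v0+2*win,u0:u0+2*win]
    n,l,s,c=cv2.connectedComponentsWithStats((g.min(2)>th).astype(np.uint8))
    i=1+np.argmax(s[1:,4]); return c[i][0]+u0,c[i][1]+v0,s[i]
t0=cv2.imread("pics/top0.png");t=cv2.imread("pics/f_top.png");s=cv2.imread("pics/f_side.png")
for u,v in[(186,180),(182,245),(364,250)]:
    a=blob(t0,u,v,225);b=blob(t,u,v,225); print(ray("top",*a[:2],.09).round(4),ray("top",*b[:2],.09).round(4))
# pan canister: lid centre from crops
# top lid fit by Hough
g=cv2.cvtColor(t,cv2.COLOR_BGR2GRAY)[150:215,250:310]; G=cv2.resize(g,None,fx=8,fy=8,interpolation=cv2.INTER_CUBIC)
cv2.imwrite("pics/lid.png",G)
b=blob(t,279,182,245,12);print("top lid",b,ray("top",*b[:2],.153))
b=blob(s,311,176,225,14);print("side lid",b,ray("side",*b[:2],.153))
```

```text
[0.6304 0.3225 0.09  ] [0.6296 0.323  0.09  ]
[0.4127 0.3279 0.09  ] [0.4121 0.328  0.09  ]
[ 0.4052 -0.2795  0.09  ] [ 0.4041 -0.2782  0.09  ]
top lid (np.float64(279.5192307692308), np.float64(181.625), array([  5,   4,  16,  16, 208], dtype=int32)) [0.61839109 0.00437928 0.153     ]
side lid (np.float64(312.33734939759034), np.float64(176.54819277108433), array([  3,   5,  25,  23, 332], dtype=int32)) [ 0.61774718 -0.00341244  0.153     ]
```

View pics/lid.png

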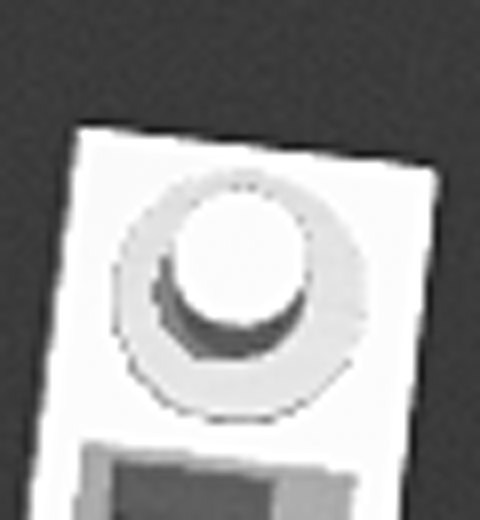

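```bash
python3 -c "
from cell import ticket
print(ticket.hand_in())"
```

```text
the job is handed in; nothing more can be done
None
```

The heaviest canister is standing upright in the middle of the balance pan, and I handed the job in at about 27 s of the 72 s allowed.

**Weighing:** I lifted all four in turn. The two on the left read about 1.9 N and 1.3 N, and the near-right one about 3.2 N. The far-right one read about 5.5 N, so it is the heaviest. I set the other three back down where they stood.

**Placing:** I lowered the heaviest onto the pan in small steps until the pan reached its stop, which gave a brief push of 5.6 N. I then eased up 1 mm, released and moved the arm clear.

**Last checks:**
- **Position on the pan:** in the top camera the canister is about 1.5 mm from the pan centre. The side camera puts it about 5 mm off, but glare from the white surfaces spoiled that lid outline, so I relied on the top view.
- **Other canisters:** all three are upright and within 2 mm of where they started.
- **Everything else:** the crucible, stopper, vial, beaker and pink look-alikes appear unmoved by eye; I did not measure them. The amber bottle was outside my final close-up pictures. The arm never went close to it.

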